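# Uncover the bench draught gate and hold its sprung shutter half open

## Task

Lift the loose cover off the draught gate and lower it, right way up and without dropping it, flat into the empty tray. Then slide the gate's sprung shutter by its upright tab to half of its travel, so that the tab stands in line with the two half marks beside the opening, and finish while still holding it there with the fingers against the spring. Leave the other loose things on the bench where they are.

Things in the scene. Friction and masses are not known exactly. Their poses are not given: they have to be found in the camera images.
- gate: draught gate fixed to the bench: low grey steel box 190 mm long (x -65 to +125), 100 wide, 45 tall, round pipe stub (38 across, 22 long) on its +x end. Origin on the bench under the middle of the opening in its top; x along the box to the stub, z up. Opening 84 (x) by 44 mm, round it a curb 5 thick, 8 high above the box top (94 x 54 outside). The cover hides opening, curb and tab at first
- shutter (a joint): travel of the flat shutter plate under the opening, in m: 0 closed (start), 0.070 fully open, half is 0.035; it moves towards the gate's +x. A spring pulls it closed: about 4 N at 0, 10 N at half, 16 N fully open; let go, it snaps shut
- tab_top (a point): middle of the top end of the shutter's upright steel tab, 95 mm above the bench; moves with the shutter. Tab 10 mm thick (gate x), 20 wide (gate y), stands 50 above the box top, 42 above the curb. At gate y = 0; x = -35 mm closed, 0 at half travel, +35 fully open. It can be pinched from above across its width, or pushed from its -x side
- half_mark (a point): fixed point on the gate, 95 mm above the bench over the middle of the opening: where the top of the tab is at half travel. On the box top, outside the curb on both long sides, a short raised steel rib (4 mm thick, 13 long, 4 high) at gate x = 0 marks it
- cover: loose sheet-steel cover, a box open below, 106 (x) by 66 (y) by 65 mm tall, walls 3, with a wooden bar handle on top (105 mm tall in all), 0.18 to 0.35 kg. Origin at the centre of its lower edge; x along its length, z up. At first it stands on the gate's top (origin 45 mm above the bench) round the curb with 3 mm play, its x along the gate's x. Lift it straight up 60 mm or more to clear the tab
- cover_handle (a point): centre of the cover's handle bar, 98 mm above the cover's lower edge. The bar is 72 mm long (cover x), 12 mm wide (cover y), 14 mm tall, its underside 26 mm above the cover's flat top, carried by a post at each end (posts 8 mm thick, centred 32 mm either side of the middle)
- tray: empty shallow steel tray fixed to the bench, 200 mm (x) by 140 mm (y), walls 4 mm thick and 22 mm tall, floor 4 mm above the bench. Origin on the bench under its centre, z up. The gate and the tray stand left and right on the bench, either way round
- screwdriver: screwdriver with a wooden handle, 190 mm long, lying near the middle line of the bench; a bystander, to be left alone
- bush: flanged brass bush standing upright, 40 mm across, 35 mm tall, near the middle line; a bystander, to be left alone
- tin: plain steel can, 68 mm across, 95 mm tall, near the middle line; a bystander, to be left alone
- file: flat file with a wooden handle, 270 mm long, lying at the left; a bystander, to be left alone
- block: wooden block 120 x 50 x 40 mm, at the right; a bystander, to be left alone
Things that resemble listed ones, but are neither listed nor needed, are in the scene too. What is shaped like the tray but green or yellow is not meant.

How it is judged (in metres and radians):
On the way, in this order (a step that is already met when the one before it is completed fails the run):
1. the cover is lifted clear of the gate in the fingers (height (world z) of cover above 0.1 m and contact force between the fingers and cover above 0.5 N and contact force between cover and gate below 0.1 N), for 0.2 s.
2. the cover stands flat in the tray, let go (z of cover in the frame of tray below 0.012 m and angle between cover's own z axis and vertical below 0.12 rad and x of cover in the frame of tray between -0.06 and 0.06 m and y of cover in the frame of tray between -0.06 and 0.06 m and contact force between each of the arm, the fingers and cover below 0.3 N and linear speed of cover below 0.03 m/s), for 0.2 s.
3. the fingers hold the shutter at half travel (value of joint shutter between 0.029 and 0.041 m and contact force between the fingers and gate above 3 N and contact force between cover and gate below 0.3 N), for 0.2 s.
At the end, for the whole second after the job is handed in: Fingers hold the shutter against its spring (over 3 N) at 29 to 41 mm of its 70 mm travel, still (under 10 mm/s); the cover is at rest, let go, off the gate, upright (0.12 rad) and flat on the tray's floor, its centre within 60 mm of the tray's along each tray axis (all of step 2 and all of step 3 and velocity of joint shutter between -0.01 and 0.01 m/s); the arm keeps its last pose, push and grip.
It fails at once if the cover is dropped (falls free at over 0.7 m/s) (linear speed of cover above 0.7 m/s and contact force between the fingers and cover below 0.1 N).
It fails at once if another loose thing on the bench is moved by more than 30 mm (distance of any of screwdriver, bush, tin, file, block from where it was at the start of the episode above 0.03 m).
It also fails if it takes over 53 s, if anything falls off the work surface, if the arm or the gripper's body presses on something with over 40 N, if the wrist force passes 120 N, or if a joint passes its speed limit or range.

## Robot

A 6-joint arm with a two-finger parallel gripper is mounted at the origin on the work surface. World frame = base frame: x ahead of the robot, y to its left, z up, the work surface at z = 0. Lengths are in mm, angles in rad, forces in N, time in s.
With the tool pointing down it reaches from about 275 to 825 mm from the base axis. Payload 5.2 kg.
Tool frame: the origin (TCP) lies at the very end of the fingers, on their centre line; the grasp point (between the pads) lies 19 mm behind it; z points along the fingers, y is the line along which they close (so a half turn about z gives the same grasp; the last joint's range is limited). The gripper opens to 93 mm and grips with 3 to 60 N. Pads are 15 mm wide; open, the fingers measure 128 mm over their backs; the gripper's body (75 mm by 188 mm) begins 65 mm behind the grasp point.
Start: joints at [0.971, 0.259, 1.535, -0, 1.348, -0.203], TCP at [212.537, 507.28, 218.653] pointing down, gripper open.
Joint ranges: [-3.14, 3.14], [-0.91, 2.08], [0.19, 2.58], [-1.22, 4.36], [0.22, 2.71], [-3.12, 3.12]. Speed limits (rad/s): [2.57, 2.57, 3.14, 3.14, 3.14, 3.14].

## Interface

Orientations are given as [roll, pitch, yaw] about the fixed x, y, z axes, in that order (R = Rz(yaw) Ry(pitch) Rx(roll)).
In Python, from bench import robot gives the robot as it stands. The module is installed in compiled form; this text tells all that it offers. Calls block until the motion is done:
- robot.move_ptp(position, orientation): joint-space move of the TCP to a pose.
- robot.move_linear(position, ori=None, speed=150, f_stop=None): straight line of the TCP; ori=None keeps the orientation; speed is the mean speed in mm/s. With f_stop (N) it stops when the force on the tool has changed by that much, and returns True; else False.
- robot.move_j(angles): joint-space move.
- robot.move_gripper(opening): opening from 0.0 (shut) to 1.0 (fully open); the grip force is fixed at half the most; returns when the fingers have stopped.
- robot.sleep(seconds).
- robot.inverse_kinematics(position, orientation): joint angles nearest the present ones, or None.
- robot.get_image(name): name is "side" or "top"; returns a dict with "img" (400x640x3 uint8, blue, green, red), "fovy" (degrees; the focal length in pixels is half the picture's height over the tangent of half this angle, whatever the lens; pixels are square), "cx", "cy" (the principal point, pixels), "eye" and "orientation" of the camera in the world. Camera axes: x right, y down, z forward; pixel columns grow to the right and rows downward; lengths in mm; the calibration is good to about 2 mm. A picture is of the moment at which its call begins. There is no depth.
A pose or a line that the arm cannot do raises robot.MotionError and nothing moves.
- robot.hand_in(): hands the job in; it is judged then, once.
Readings, each from a call of its own:
- robot.current_t(): time.
- robot.current_qpos(): joint angles.
- robot.current_joint_vel(): joint speeds.
- robot.current_joint_efforts(): joint torques, N m.
- robot.current_tcp_pos(): TCP position.
- robot.current_eef_rot(): TCP orientation.
- robot.current_contact_force(): force on the tool from outside, world axes, zero at the start.
- robot.current_ft_torque(): the same for the moment, N m.
- robot.current_gripper_width(): opening from 0.0 (shut) to 1.0 (fully open).
- robot.current_finger_force(): force on a finger pad.
Only numpy, scipy, OpenCV 4.12 (cv2) and the standard library are available. Lean on these libraries where they do the work, as an engineer would, in place of code of your own. Each camera call takes 0.05 s, during which the arm holds its last target. There are 200 camera calls.

## Working session

There is one attempt and no reset: what is moved stays moved. The work goes in short steps, each a Python script; the robot and the scene stay as the last script left them, time stands still between calls to the robot, and variables do not carry over. Pictures are saved under pics/ and viewed, at most 10 in all, crops included, and the job is handed in when it is done.

```bash
mkdir -p pics; cat > h.py <<'E'
import numpy as np, cv2, json
from bench import robot
from scipy.spatial.transform import Rotation as R
def snap(n,f):
    d=robot.get_image(n); cv2.imwrite(f'pics/{f}.png',d['img']); 
    json.dump({k:np.asarray(d[k]).tolist() for k in d if k!='img'},open(f'pics/{f}.json','w')); return d
def par(f):
    d=json.load(open(f'pics/{f}.json')); o=np.array(d['orientation'])
    M=o if o.shape==(3,3) else (R.from_euler('xyz',o).as_matrix() if o.size==3 else R.from_quat(o).as_matrix())
    return np.array(d['eye']),M,200/np.tan(np.radians(d['fovy'])/2),d['cx'],d['cy']
def px2w(f,u,v,z):
    e,M,F,cx,cy=par(f); r=M@np.array([(u-cx)/F,(v-cy)/F,1]); return e+r*(z-e[2])/r[2]
def w2px(f,p):
    e,M,F,cx,cy=par(f); c=M.T@(np.array(p)-e); return np.array([cx+F*c[0]/c[2],cy+F*c[1]/c[2]])
E
python3 - <<'E'
from h import *
for n in('top','side'):
    d=snap(n,n+'0'); print({k:d[k] for k in d if k!='img'})
a=[cv2.imread(f'pics/{n}0.png') for n in('top','side')]
E
```

```text
{'fovy': 50.48952602033534, 'cx': 318.88578315914503, 'cy': 205.2492743537844, 'eye': array([ 349.01010041,   -7.30072563, 1187.44821539]), 'orientation': array([-3.0055081 ,  0.01966008, -1.59942653])}
{'fovy': 44.588636638573874, 'cx': 320.3208786816081, 'cy': 197.75421938509297, 'eye': array([-176.12317786, -993.00829223,  867.05272877]), 'orientation': array([-2.13147537,  0.01471303, -0.61175654])}
```

View pics/top0.png

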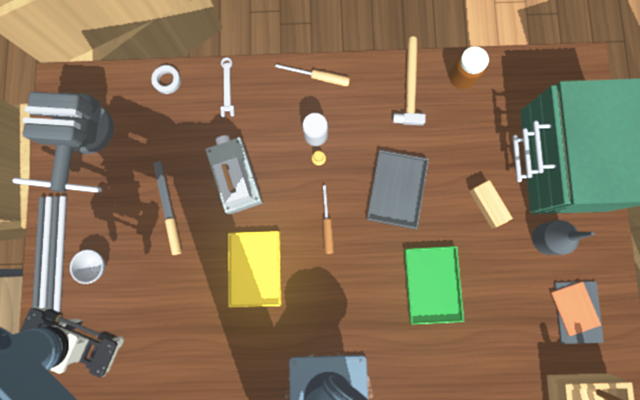

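View pics/side0.png

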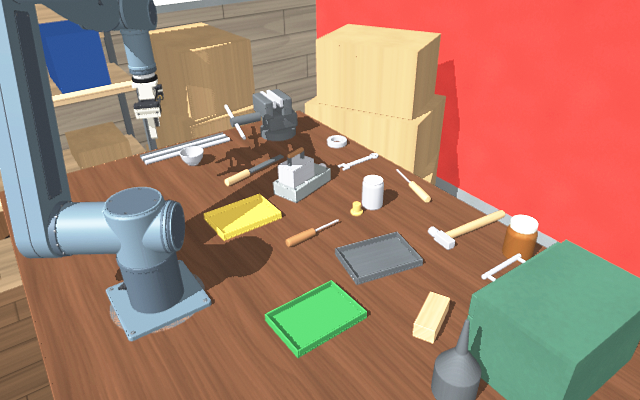

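The top view shows the gate with its cover at about (233,177) and the stub at about (222,141). The grey tray is at (398,187). The trays to avoid are yellow (254,268) and green (434,285). The vice (65,120) and the orange-topped box (577,310) could be taken for the gate. I'll check the gate and tray in an enlarged crop.

```bash
python3 - <<'E'
import cv2,numpy as np
t=cv2.imread('pics/top0.png');s=cv2.imread('pics/side0.png')
g=lambda im,x,y,w,h,k:cv2.resize(im[y:y+h,x:x+w],None,fx=k,fy=k,interpolation=cv2.INTER_CUBIC)
# top gate crop origin (195,125) 75x100 x5 ; tray origin (360,140) 75x100 x5
cv2.imwrite('pics/c1.png',np.hstack([g(t,195,125,75,100,5),g(t,360,140,75,100,5)]))
# side gate crop origin (265,145) 75x60 x8
cv2.imwrite('pics/c2.png',g(s,265,145,75,60,8))
E
```

```text
(no output)
```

View pics/c1.png

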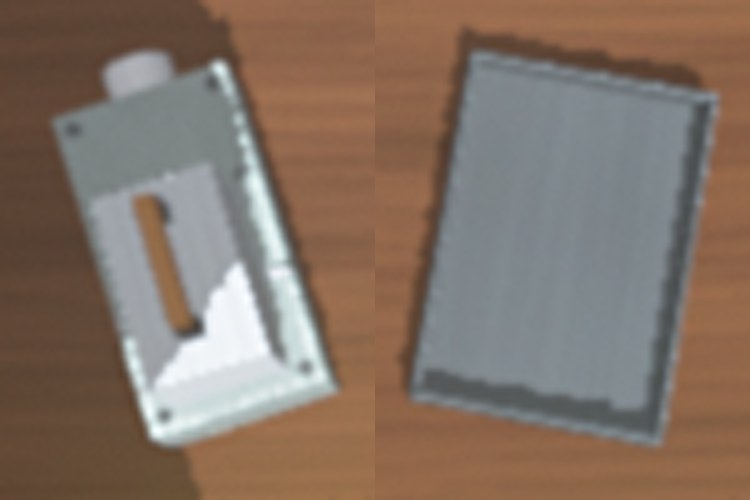

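View pics/c2.png

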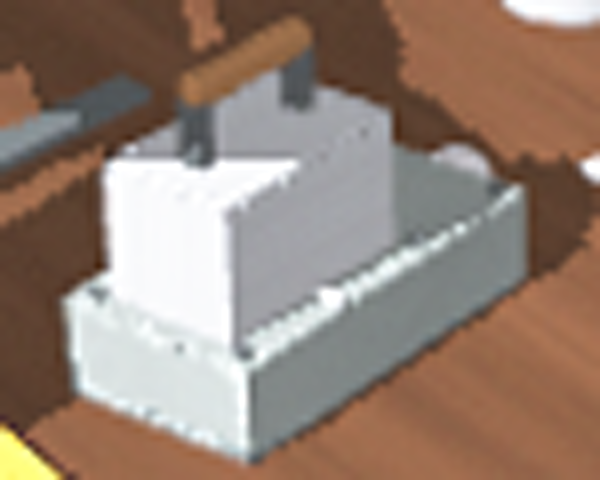

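```bash
cat > fit.py <<'E'
from h import *
from scipy.optimize import least_squares
T=lambda u,v,ox=195,oy=125:((u+.5)/5-.5+ox,(v+.5)/5-.5+oy)
S=lambda u,v:((u+.5)/8-.5+265,(v+.5)/8-.5+145)
def fit(obs,x0):
    def f(x):
        c,s=np.cos(x[2]),np.sin(x[2])
        return np.concatenate([w2px(n,[x[0]+c*p[0]-s*p[1],x[1]+s*p[0]+c*p[1],p[2]])-q for n,p,q in obs])
    r=least_squares(f,x0,loss='soft_l1',x_scale=[10,10,.1]); return r.x,f(r.x).reshape(-1,2).round(1)
if __name__=='__main__':
    g=[('side0',(-65,-50,0),S(250,462)),('side0',(-65,-50,45),S(250,365)),('side0',(-65,50,0),S(78,392)),('side0',(-65,50,45),S(65,298)),
     ('side0',(125,-50,45),S(522,190)),('side0',(125,-50,0),S(527,275)),('top0',(125,50,45),T(52,120)),
     ('top0',(30,0,45),T(188,249)),('top0',(125,-50,45),T(217,62))]
    print(fit(g,[350,200,0.2]))
    h=[('top0',(0,0,150),T(168,264)),('top0',(36,0,150),T(147,196)),('top0',(-36,0,150),T(189,332)),
       ('side0',(-36,0,143),S(188,90)),('side0',(36,0,143),S(305,38))]
    print('handle',fit(h,[350,200,0.2]))
    Q=lambda u,v:T(u-375,v,360,140)
    t=[('top0',(100,70,22),Q(472,52)),('top0',(100,-70,22),Q(718,93)),('top0',(-100,-70,22),Q(662,443)),('top0',(-100,70,22),Q(410,400))]
    print('tray',fit(t,[350,-150,-0.2]))
E
python3 fit.py
```

```text
(array([5.72169046e+02, 2.36753692e+02, 3.22052041e-01]), array([[ 0.4,  0. ],
       [-0.1,  0.5],
       [-0.9, -0.4],
       [-0.2, -0. ],
       [-0.1, -0.6],
       [-0.7, -0.1],
       [-0.2,  0.1],
       [ 0.3, -0.5],
       [ 0.7, -0.5]]))
handle (array([5.69752965e+02, 2.33644872e+02, 2.82810083e-01]), array([[ 0.1, -0.3],
       [ 0.3, -0. ],
       [-0.1, -0.4],
       [-0.5,  1. ],
       [-0.6, -0.5]]))
tray (array([ 5.49024172e+02, -2.09205928e+02, -2.12917339e-01]), array([[-0.3, -0.2],
       [-0.1,  0.2],
       [ 0.2,  0.3],
       [ 0.1, -0.3]]))
```

```bash
cat > s1.py <<'E'
from h import *
print(robot.current_eef_rot(), robot.current_t())
for y in (0.3,0.3-np.pi):
    print(y,robot.inverse_kinematics([570,234,230],[np.pi,0,y]),robot.inverse_kinematics([549,-209,230],[np.pi,0,y-.51]))
E
python3 s1.py
```

```text
[-3.13999816e+00 -3.32777331e-04  2.74479172e+00] 0.1
0.3 [ 2.08741465e-01  3.71299587e-01  1.34866566e+00 -4.44089210e-16
  1.42162741e+00  1.47953779e+00] [-5.53504395e-01  3.19014849e-01  1.42396207e+00 -4.44089210e-16
  1.39861574e+00  1.22729193e+00]
-2.8415926535897933 [ 0.20874146  0.37129959  1.34866566  0.          1.42162741 -1.66205486] [-0.55350439  0.31901485  1.42396207  0.          1.39861574 -1.91430072]
```

```bash
cat > s2.py <<'E'
from h import *
o=[np.pi,0,0.3]
robot.move_ptp([570,234,240],o)
print(robot.move_linear([570,234,124],speed=120,f_stop=8), robot.current_tcp_pos())
robot.move_gripper(0.0)
print(robot.current_gripper_width()*93, robot.current_finger_force(), robot.current_contact_force())
robot.move_linear([570,234,130],speed=30,f_stop=25)
print(robot.current_contact_force(),robot.current_t())
snap('side','side1')
d=cv2.imread('pics/side1.png')[100:220,230:380]
cv2.imwrite('pics/c3.png',cv2.resize(d,None,fx=5,fy=5))
E
python3 s2.py
```

```text
False [570.60893464 234.19400876 124.8820288 ]
12.062626671916144 29.98190850019455 [ 0.00350014 -0.54023716 -1.30809915]
[-0.41659354 -0.50673957 -1.80233396] 4.45
```

View pics/c3.png

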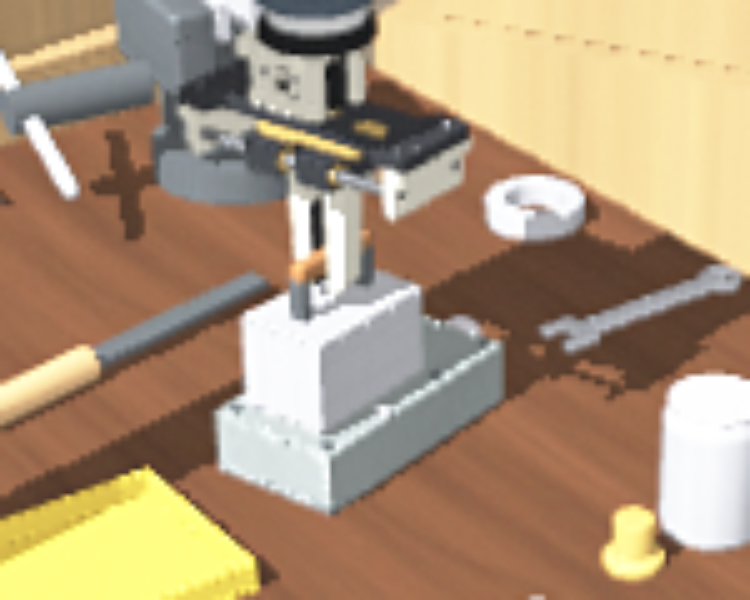

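The fingers hold the bar centrally, and the 12 mm opening matches the bar's width. Next I lift, carry and lower it.

```bash
cat > s3.py <<'E'
from h import *
robot.move_linear([570,234,250],speed=100)
print(robot.current_contact_force(),robot.current_gripper_width()*93)
robot.sleep(.3); snap('top','top2')
robot.move_linear([549,-209,250],[np.pi,0,-0.213],speed=150)
robot.move_linear([549,-209,95],speed=90)
print(robot.current_contact_force())
print(robot.move_linear([549,-209,80],speed=20,f_stop=4), robot.current_tcp_pos(),robot.current_contact_force(),robot.current_t())
snap('side','side3')
d=cv2.imread('pics/side3.png')[180:300,310:460]
cv2.imwrite('pics/c4.png',cv2.resize(d,None,fx=5,fy=5))
E
python3 s3.py
```

```text
[-0.47695967 -0.71067578 -2.94119502] 11.57236729067666
[-0.64768345  1.12050517 -0.57858406]
True [ 548.87127145 -208.23428165   82.40063633] [-0.04491949  0.97273668  2.82205989] 11.7917
```

View pics/c4.png

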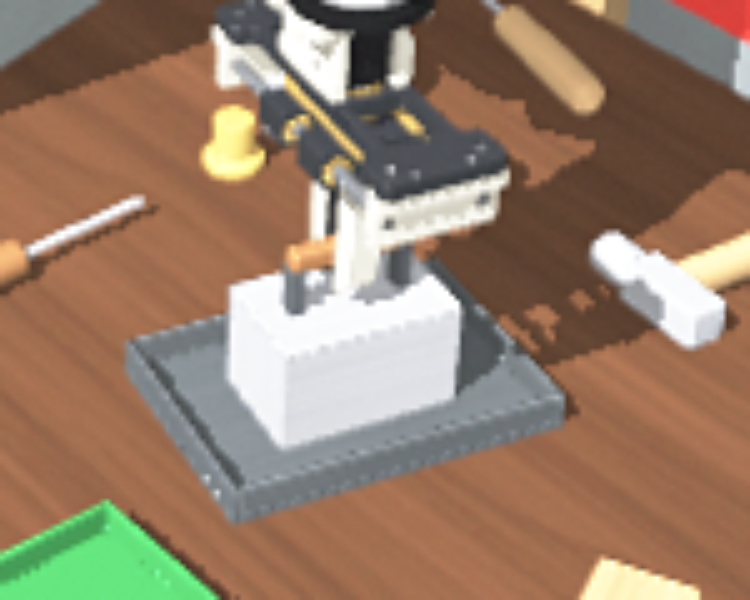

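The cover stands flat in the middle of the tray. Now I release it, back off and look at the tab.

```bash
cat > s4.py <<'E'
from h import *
robot.move_gripper(1.0); robot.sleep(.2)
p=robot.current_tcp_pos()
robot.move_linear([p[0],p[1],240],speed=110)
robot.sleep(.3)
print(robot.current_t(),robot.current_contact_force())
snap('top','top4');snap('side','side4')
t=cv2.imread('pics/top4.png');s=cv2.imread('pics/side4.png')
g=lambda im,x,y,w,h,k:cv2.resize(im[y:y+h,x:x+w],None,fx=k,fy=k,interpolation=cv2.INTER_CUBIC)
a=g(t,195,125,75,100,5);b=g(s,265,150,60,50,7)
c=np.zeros((500,375+420,3),np.uint8);c[:,:375]=a;c[:350,375:]=b
cv2.imwrite('pics/c5.png',c)
E
python3 s4.py
```

```text
15.2667 [-0.50647921  0.70546709  0.40472781]
```

View pics/c5.png

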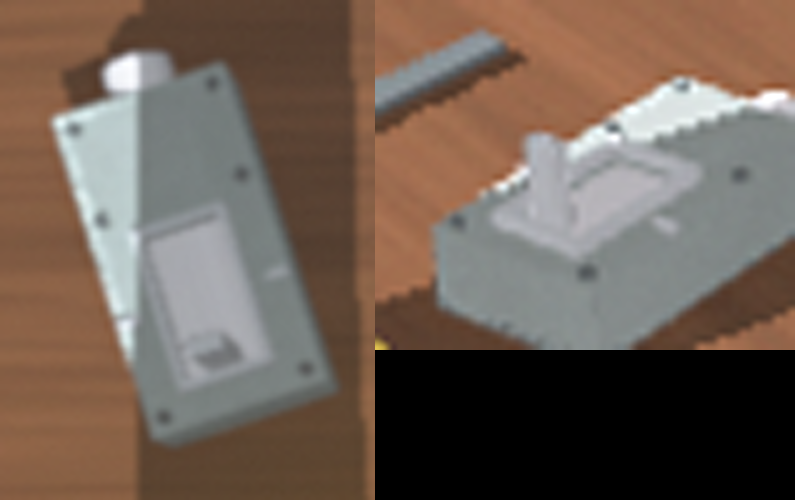

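View pics/side4.png

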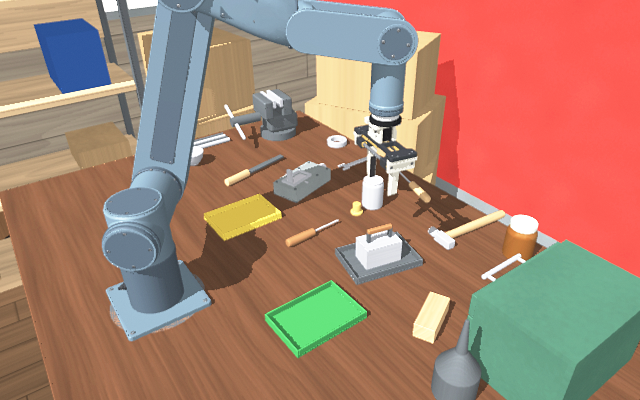

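```bash
cat > s5.py <<'E'
from fit import *
V=lambda u,v:((u-375+.5)/7-.5+265,(v+.5)/7-.5+150)
g=[('side0',(-65,-50,0),S(250,462)),('side0',(-65,-50,45),S(250,365)),('side0',(-65,50,0),S(78,392)),('side0',(-65,50,45),S(65,298)),
 ('side0',(125,-50,45),S(522,190)),('side0',(125,-50,0),S(527,275)),('top4',(125,50,45),T(52,120)),
 ('top4',(30,0,45),T(188,249)),('top4',(125,-50,45),T(221,62)),
 ('top4',(47,27,53),T(137,235)),('top4',(47,-27,53),T(224,202)),('top4',(-47,-27,53),T(271,357)),('top4',(-47,27,53),T(182,391)),
 ('side4',(-35,0,95),V(541,138))]
x,r=fit(g,[570,235,.3]); print(x,r.tolist())
print('rib px->gate')
c,s=np.cos(x[2]),np.sin(x[2])
for n,q,z in(('top4',T(277,271),49),('side4',V(665,224),49),('side4',V(541,138),95)):
    d=px2w(n,*q,z)[:2]-x[:2]; print(c*d[0]+s*d[1],-s*d[0]+c*d[1])
d=px2w('top4',*T(195,338),95)
d=d[:2]-x[:2];print('tab top view (far edge?)',c*d[0]+s*d[1],-s*d[0]+c*d[1])
E
python3 s5.py
```

```text
[5.71694922e+02 2.36916038e+02 3.13545889e-01] [[0.1, 0.1], [-0.5, 0.5], [-1.1, -0.4], [-0.4, -0.1], [-0.1, -0.5], [-0.6, 0.0], [0.1, -0.0], [0.4, -0.3], [0.3, -0.3], [-1.3, -0.6], [-0.1, -0.5], [1.3, 0.3], [0.2, 0.2], [0.5, -0.0]]
rib px->gate
0.0554476304534095 -41.6297667505022
-3.921047003743208 -46.00042631995191
-36.02025576599101 1.110872875803521
tab top view (far edge?) -30.87032472263281 5.281064020491587
```

```bash
cat > s6.py <<'E'
from h import *
G=np.array([571.3,236.6]);y=0.312;ex=np.array([np.cos(y),np.sin(y)])
o=[np.pi,0,y]
P=lambda t,z:[*(G+ex*t),z]
robot.move_ptp(P(-35,200),o)
print(robot.move_linear(P(-35,64),speed=90,f_stop=8),robot.current_tcp_pos())
robot.move_gripper(0.0)
print('w',robot.current_gripper_width()*93,robot.current_finger_force(),robot.current_contact_force())
print(robot.move_linear(P(0,64),speed=25))
robot.sleep(.3)
p=robot.current_tcp_pos();print((p[:2]-G)@ex,p,robot.current_contact_force(),robot.current_contact_force()[:2]@ex,robot.current_gripper_width()*93,robot.current_t())
snap('side','side6');snap('top','top6')
d=cv2.imread('pics/side6.png')[140:210,260:340]
cv2.imwrite('pics/c6.png',cv2.resize(d,None,fx=8,fy=8,interpolation=cv2.INTER_CUBIC))
E
python3 s6.py
```

```text
False [538.44663629 225.95197184  64.61491882]
w 19.851624223469372 30.000255703926086 [-0.47320306  4.58759058  0.21769849]
False
-3.065927872076443 [568.18301547 236.27609573  63.97564965] [-9.48214616  1.44030406  7.13026695] -8.582243215011504 20.025147842918134 21.6
```

View pics/c6.png

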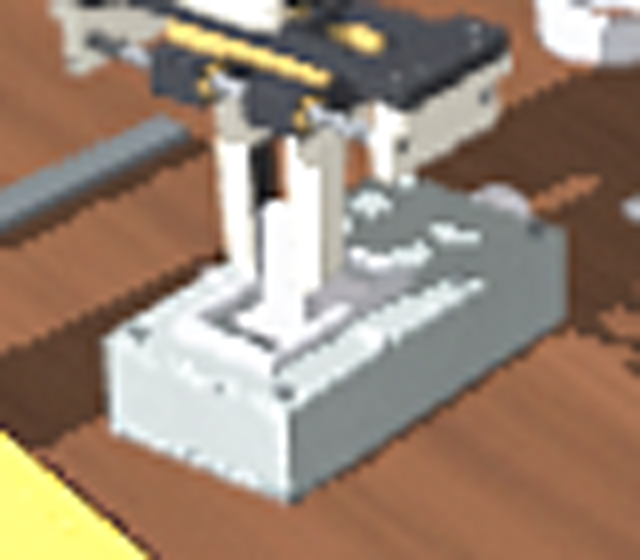

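```bash
python3 - <<'E'
from h import *
G=np.array([571.7,236.9]);y=0.3135;ex=np.array([np.cos(y),np.sin(y)]);ey=np.array([-ex[1],ex[0]])
c=lambda a,b,z:((w2px('side6',[*(G+ex*a+ey*b),z])-[260,140]+.5)*8-.5).round(0).tolist()
print('corner',c(-65,-50,0),c(-65,-50,45))
for t in(-35,-20,-15,-10,-5,0): print(t,'-xface top L/R',c(t-5,10,95),c(t-5,-10,95),'base R at curb',c(t-5,-10,53))
print('rib',c(0,-38,49))
E
```

```text
corner [291.0, 502.0] [286.0, 409.0]
-35 -xface top L/R [207.0, 236.0] [244.0, 249.0] base R at curb [249.0, 338.0]
-20 -xface top L/R [231.0, 221.0] [268.0, 235.0] base R at curb [272.0, 323.0]
-15 -xface top L/R [238.0, 217.0] [276.0, 230.0] base R at curb [280.0, 318.0]
-10 -xface top L/R [246.0, 212.0] [283.0, 225.0] base R at curb [287.0, 314.0]
-5 -xface top L/R [254.0, 207.0] [291.0, 221.0] base R at curb [295.0, 309.0]
0 -xface top L/R [261.0, 203.0] [299.0, 216.0] base R at curb [303.0, 304.0]
rib [362.0, 327.0]
```

```bash
cat > s7.py <<'E'
from h import *
G=np.array([571.3,236.6]);y=0.312;ex=np.array([np.cos(y),np.sin(y)])
robot.move_linear([*(G+ex*3.7),64],speed=15)
for i in range(4):
    robot.sleep(.4)
    p=robot.current_tcp_pos();f=robot.current_contact_force();print((p[:2]-G)@ex+34.5,p[2],f,f[:2]@ex,robot.current_finger_force(),robot.current_gripper_width()*93,robot.current_t())
snap('side','side7');snap('top','top7')
a=cv2.imread('pics/side7.png')[155:195,280:320];b=cv2.imread('pics/side7.png')[170:280,300:430]
a=cv2.resize(a,(400,400),interpolation=cv2.INTER_CUBIC);b=cv2.resize(b,(390,330))
c=np.zeros((400,790,3),np.uint8);c[:,:400]=a;c[:330,400:]=b
cv2.imwrite('pics/c7.png',c)
E
python3 s7.py
```

```text
35.01635944245789 63.98492689990624 [-9.10548002  0.24693595  7.82829215] -8.590081420795787 30.001538693904877 19.99902876227741 22.5
35.01760720560777 63.99666040894464 [-10.47987258   0.71544746   7.83639615] -9.754304874329508 30.001478791236877 19.614801863714096 22.9
34.98164792887098 63.952500005547186 [-10.710401     0.02300129   7.32188061] -10.186258888887007 30.001499354839325 19.311099207242048 23.3
35.00606705435379 63.977281807594295 [-10.39292923   0.26847579   7.93618952] -9.80876264965537 30.001498460769653 20.155794003528502 23.7
```

View pics/c7.png

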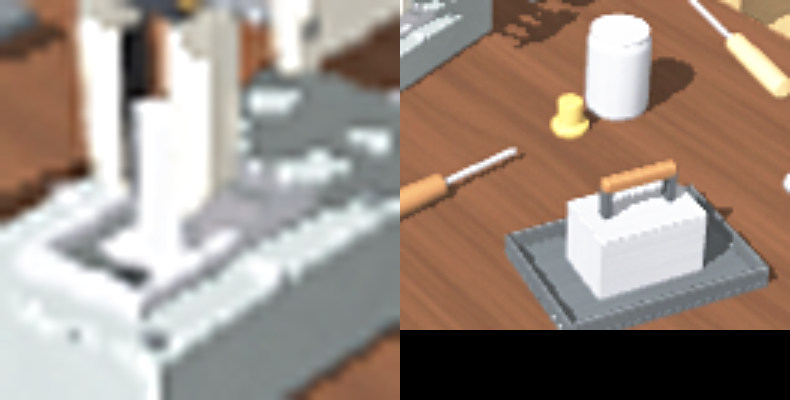

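The tab stands in line with the half mark: 35.0 mm moved in the grip, about 10 N of spring force, and steady. The cover stands upright in the tray.

```bash
python3 -c "
from bench import robot
print(robot.hand_in())"
```

```text
the job is handed in; nothing more can be done
None
```

The job is handed in, but no verdict came back: the cover stands upright and let go in the grey tray, the fingers hold the shutter at about 35 mm (half travel) against roughly 10 N of spring, and the last pictures showed no bystander visibly moved.

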